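# Clear and show the sprung sliding gate

## Task

A customer at the hardware stall wants to see the second-hand sliding gate working. With the yellow scraper block, not the fingers, wipe the three metal chips off the gate's landing plate, then stand the block back upright on the table and let go of it. Then take the shutter's red handle, slide it against its spring to half travel (handle level with the yellow marks) without running it to its far stop, and finish while still holding it there by the handle; leave the wheel, the reel and the can alone.

Things in the scene. Friction and masses are not known exactly. Their poses are not given: they have to be found in the camera images.
- gate: Fixed sliding gate on the table: aluminium bed 140 mm (its x, +-70) by 345 mm (its y, from -165 to +180 mm), top 30 mm above the table. Origin at table height, straight below the handle's place at half travel; z up. The shutter slides along the gate's own +y. Along +y lie the spring housing, the guides with the shutter, the open landing plate, then a catch tray.
- landing (a point): Centre of the flat landing plate's top, 30 mm above the table, at gate x 0, y +115 mm. The plate spans gate y +50 to +180, full width, no rims: chips lie on it. Past its end at y 180 a shallow grey tray on the table (to y 263, 166 mm wide, rim 12 mm high). Chips may drop into the tray or onto the table beside the bed.
- marks (a point): Midpoint between the two yellow marks, at gate x 0, y 0, 42 mm above the table. The marks are on the tops of two blue guide strips beside the shutter (gate x 47 to 61 mm on either side, y -65 to +50, top 42 mm above the table).
- housing (a point): Centre of the top of the blue spring housing, at gate y -137 mm, 60 mm above the table; the housing is 100 mm in gate x and 45 mm in gate y (y -160 to -115).
- travel (a joint): Travel of the shutter along the gate's +y, in m: 0 = shut, 0.045 = half travel, 0.09 = far stop. A spring drives it back to 0: about 4 N at 0, 8.5 N at half, 13 N at the far stop; slight damping. It snaps shut when let go.
- shutter: Grey steel shutter plate with its red handle: 90 mm (gate x) by 110 mm (gate y), 8 mm thick, lying on the bed, top 38 mm above the table; it covers gate y -65 to +45 when shut. Origin on its underside, at gate y 0 when shut and +45 mm at half travel; axes as the gate's.
- handle (a point): Centre of the red upright handle on the shutter, 60 mm above the table. The handle is 26 mm (gate x) by 14 mm (gate y) and 45 mm tall, from 38 to 83 mm above the table. It stands at gate x 0, gate y -45 mm when shut, and y 0 (in line with the yellow marks) at half travel. Pinch it from above across its 14 mm.
- scraper: Loose scraper block standing on the table: yellow grip 108 by 26 mm and 45 mm tall on a dark steel foot 110 by 30 mm and 15 mm tall, 60 mm high in all, 0.11 to 0.22 kg. Origin at the centre of its underside; x along its 110 mm length, z up. Grip it across the 26 mm (its y).
- chip_0: Copper-coloured metal chip, about 22 by 14 by 8 mm, 15 g, lying on the landing plate; origin at the centre of its underside.
- chip_1: Dark steel chip, about 22 by 14 by 8 mm, 15 g, lying on the landing plate; origin at the centre of its underside.
- chip_2: Second copper-coloured metal chip, about 22 by 14 by 8 mm, 15 g, lying on the landing plate; origin at the centre of its underside.
- wheel: Bystander: black-tyred wheel with a green hub, lying flat, 110 mm across, 36 mm high; origin at the centre of its underside.
- reel: Bystander: aluminium ring 72 mm across, 30 mm high; origin at the centre of its underside.
- can: Bystander: upright can with a blue band, 60 mm across, 100 mm high; origin at the centre of its underside.

How it is judged:
By the outcome, as a careful person would: the job done as asked, in the order asked, and still so for the second after the job is handed in, while the arm keeps its last pose, push and grip.
It also fails if it takes over 58 s, if anything falls off the work surface, if the arm or the gripper's body presses on something with over 40 N, if the wrist force passes 120 N, or if a joint passes its speed limit or range.

## Robot

A 6-joint arm with a two-finger parallel gripper is mounted at the origin on the work surface. World frame = base frame: x ahead of the robot, y to its left, z up, the work surface at z = 0. Lengths are in m, angles in rad, forces in N, time in s.
With the tool pointing down it reaches from about 0.25 to 0.725 m from the base axis. Payload 4 kg.
Tool frame: the origin (TCP) lies midway between the tips of the shut fingers; the grasp point (between the pads) lies 19 mm behind it (bot.grasp_offset is the distance from the TCP to the grasp point, in m); z points along the fingers, y is the direction in which the jaws open and shut (so a half turn about z gives the same grasp; the last joint's range is limited). The gripper opens to 85 mm and grips with 20 to 120 N. Pads are 22 mm wide; open, the fingers measure 114 mm over their backs; the gripper's body (76 mm by 85 mm) begins 54 mm behind the grasp point. The pads swing forward as they close: fully open they stand 13 mm farther back than shut.
Start: joints at [1.15, 0.241, 0.005, 1.335, 0, 1.571], TCP at [0.204, 0.456, 0.207] pointing down, gripper open.
Joint ranges: [-2.72, 2.72], [-1.05, 1.87], [-1.09, 1.28], [-1.99, 2.15], [-1.42, 1.44], [-3.14, 3.14]. Speed limits (rad/s): [2.79, 2.79, 3.14, 3.14, 3.14, 3.14].

## Interface

Orientations are given as a unit quaternion [x, y, z, w].
In Python, from workcell import sensors, optics, bot gives the robot as it stands.
- The arm moves only by the tool apply_moves, never from a script. Its argument "plan" is one flat list of numbers, 6 for each row, row after row: the shift along the tool's x, y, z in m, then the turn, a rotation vector about the tool's x, y, z in rad. In form: [tx, ty, tz, ax, ay, az, tx, ty, tz, ax, ay, az, ...]. A call has 1 to 12 rows; each row is the pose to reach, as a shift and turn from the pose commanded when the call began, along the tool's axes at that moment; what a row does not reach only later rows make up. A row lasts 1/12 s, in which the tool goes at most 41.7 mm and 7.16 degrees, less where a joint would pass 70% of its speed; a pose out of reach is approached as far as the arm can. A call with a gripper value outside its range is refused whole. "grip" is the finger opening in m, from 0 to 0.0854, set as the call begins (left out, the last holds). The fingers move at their own pace and stop on an object; the grip force is fixed at half the most. Time passes only in rows, so rows that repeat a pose let the fingers close. It gives the time, the measured TCP pose, the force and the opening at its end, in the units of the state.
- sensors.get_obs(): the state, without advancing time (a new reading comes with each control period).
- optics.camera(name): name is "scene" or "top" or "wrist"; returns a dict with "pixels" (480x640x3 uint8, red, green, blue), "fx", "fy", "cx", "cy" (pixels), "pose" (4x4, takes a point from camera to world coordinates); the wrist camera has in their place "tool_from_camera" (4x4, takes a point from camera to tool coordinates, whose origin is the TCP and whose axes are the flange's). Camera axes: x right, y up, looking along -z (the intrinsics and any distortion apply to the point x, -y, -z); pixel columns grow to the right and rows downward; lengths in m; the calibration is good to about 2 mm. The wrist camera is an equidistant fisheye: a pixel r from the principal point sees the ray r / f radians off the axis. A picture is of the moment at which its call begins: read the wrist's pose just before it. There is no depth.
- bot.job_done(): hands the job in, once; it reports no verdict.
The state is a dict: "clock": time; "joint_pos": joint angles; "joint_vel": joint speeds; "tau": joint torques, N m; "eef_pos": TCP position; "tool_rot": TCP orientation; "ft_force": force on the tool from outside, world axes, zero at the start; "ft_torque": the same for the moment, N m; "grip_width": finger opening in m.
Only numpy, scipy, OpenCV 4.12 (cv2) and the standard library are available. Lean on these libraries where they do the work, as an engineer would, in place of code of your own. Each camera call takes 0.05 s, during which the arm holds its last target.

## Working session

There is one attempt and no reset: what is moved stays moved. The work goes in short steps, Python scripts to look and compute and a tool call to move; the robot and the scene stay as the last step left them, time stands still between calls to the robot, and variables do not carry over. Pictures are saved under pics/ and viewed, and the job is handed in when it is done.

Besides the shell and the picture viewer there is one more tool, called after ">>>" as name(argument=value, ...) on one line, values as JSON. apply_moves: Moves the arm, as the interface text tells. Its arguments: {"type":"object","properties":{"plan":{"type":"array","items":{"type":"number"}},"grip":{"type":"number"}},"required":["plan"]}

```bash
ls; mkdir -p pics; python3 - <<'E'
from workcell import sensors, optics, bot
import cv2
o=sensors.get_obs(); print(o)
for n in ["scene","top","wrist"]:
    c=optics.camera(n); cv2.imwrite(f"pics/{n}0.png",c["pixels"][:,:,::-1])
    print(n,{k:v for k,v in c.items() if k!="pixels"})
E
```

```text
pics
{'clock': 0.0, 'joint_pos': array([ 1.14997985e+00,  2.41410386e-01,  3.70929556e-03,  1.33516765e+00,
       -1.30994919e-05,  1.57078957e+00]), 'joint_vel': array([-6.75958822e-04,  5.13534063e-04,  1.31701264e-05,  1.87436589e-04,
       -1.71371133e-05, -5.79473329e-04]), 'tau': array([ 9.41960243e-04, -3.72314322e+01,  2.52409011e+01,  1.71556970e-02,
        9.76553537e-06, -7.43452318e-06]), 'eef_pos': array([0.20398037, 0.45575837, 0.20620858]), 'tool_rot': array([ 2.08855734e-01,  9.77945913e-01, -1.01471899e-03, -2.10018920e-04]), 'ft_force': array([ 0.16074621, -0.7656615 ,  0.72977834]), 'ft_torque': array([0.00518882, 0.01001777, 0.01505731]), 'grip_width': 0.08565552327165134}
scene {'fx': 521.584711090651, 'fy': 521.584711090651, 'cx': 315.6002572320171, 'cy': 246.83163171376992, 'pose': array([[-0.2884984 , -0.65541252,  0.69799936,  1.2253792 ],
       [ 0.95741942, -0.18924397,  0.21802471,  0.11667119],
       [-0.01080395,  0.73117792,  0.68210125,  0.6563607 ],
       [ 0.        ,  0.        ,  0.        ,  1.        ]])}
top {'fx': 566.6537924097543, 'fy':
[... 192 characters left out ...]
27361878e-03,  3.73745136e-02,
        -5.45005615e-02],
       [ 3.78889261e-02,  1.44538083e-01,  9.88773570e-01,
         1.02007430e+00],
       [ 0.00000000e+00,  0.00000000e+00,  0.00000000e+00,
         1.00000000e+00]])}
wrist {'fx': 371.64829954431775, 'fy': 371.64829954431775, 'cx': 319.3395475150683, 'cy': 236.50385118666287, 'tool_from_camera': array([[-2.57678280e-04,  9.61326284e-01,  2.75411891e-01,
         6.89826272e-02],
       [ 9.99999695e-01,  4.46656292e-05,  7.79704746e-04,
        -4.96181684e-04],
       [ 7.37249221e-04,  2.75412008e-01, -9.61326002e-01,
        -1.66359599e-01],
       [ 0.00000000e+00,  0.00000000e+00,  0.00000000e+00,
         1.00000000e+00]])}
```

View pics/top0.png

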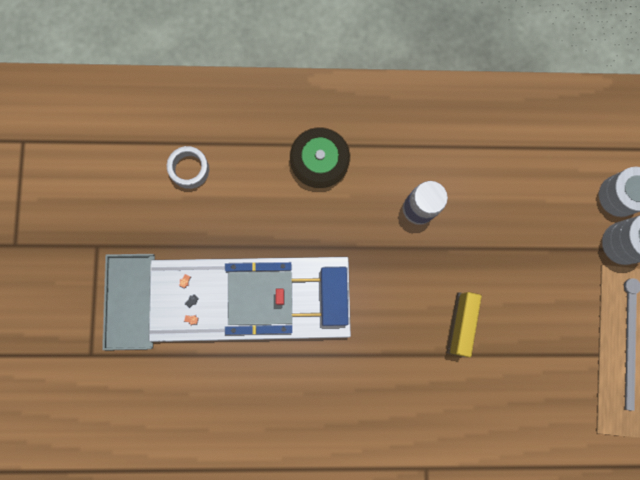

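View pics/scene0.png

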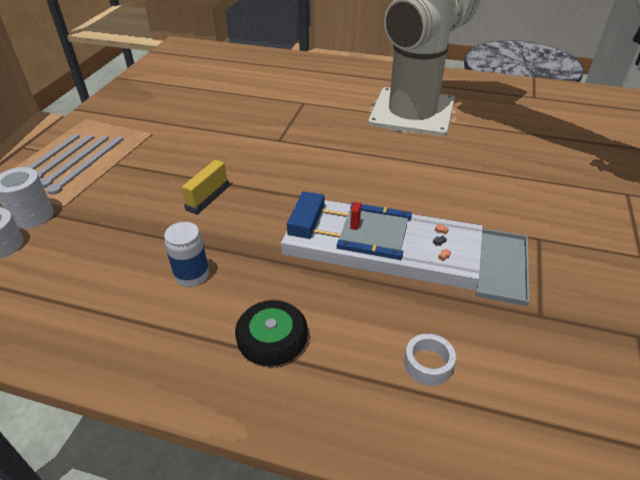

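The top view shows the gate lying along world +y (image left): landing with chips at about (190,300), handle at (280,296), and the yellow scraper at (466,324) with its long side roughly along world x. Next I measure these positions.

```bash
cat > h.py <<'E'
import numpy as np, cv2
def ray(c,u,v,z):
    P=c["pose"]; d=P[:3,:3]@np.array([(u-c["cx"])/c["fx"],-(v-c["cy"])/c["fy"],-1.0]); o=P[:3,3]
    return o+d*(z-o[2])/d[2]
def proj(c,p):
    P=c["pose"]; q=P[:3,:3].T@(np.array(p)-P[:3,3]); return c["cx"]+c["fx"]*q[0]/-q[2], c["cy"]-c["fy"]*q[1]/-q[2]
def mask(img,lo,hi):
    h=cv2.cvtColor(img,cv2.COLOR_RGB2HSV); return cv2.inRange(h,np.array(lo),np.array(hi))
def blobs(m,amin=10):
    cs,_=cv2.findContours(m,cv2.RETR_EXTERNAL,cv2.CHAIN_APPROX_NONE)
    return sorted([c for c in cs if cv2.contourArea(c)>=amin],key=cv2.contourArea,reverse=True)
E
python3 - <<'E'
from workcell import sensors, optics
from h import *
for n in ["top","scene"]:
    c=optics.camera(n); im=c["pixels"]
    for nm,lo,hi,z in [("yellow",(22,150,90),(32,255,255),.06),("red",(0,190,80),(4,255,255),.083),("red2",(174,170,80),(180,255,255),.083),("copper",(5,120,150),(12,255,255),.038),("blue",(108,120,40),(125,255,255),.06)]:
        m=mask(im,lo,hi)
        for b in blobs(m,4)[:5]:
            r=cv2.minAreaRect(b); bx=cv2.boxPoints(r)
            print(n,nm,cv2.contourArea(b),np.round(r[0],1),np.round(ray(c,*r[0],z),4)[:2],[np.round(ray(c,*p,z)[:2],3).tolist() for p in bx])
c=optics.camera("top"); im=c["pixels"]
cv2.imwrite("pics/topz.png",cv2.resize(im[240:360,90:360][:,:,::-1],None,fx=2.9,fy=2.9,interpolation=cv2.INTER_NEAREST))
cv2.imwrite("pics/topz2.png",cv2.resize(im[270:370,430:500][:,:,::-1],None,fx=6,fy=6,interpolation=cv2.INTER_NEAREST))
E
```

```text
top yellow 1225.0 [465.5 323.6] [ 0.4729 -0.3428] [[0.423, -0.314], [0.529, -0.336], [0.523, -0.372], [0.418, -0.35]]
top copper 25.5 [190.7 319.6] [0.4793 0.1239] [[0.479, 0.135], [0.488, 0.131], [0.479, 0.113], [0.47, 0.117]]
top copper 11.5 [186.2 277.6] [0.551  0.1339] [[0.55, 0.139], [0.555, 0.136], [0.552, 0.129], [0.546, 0.132]]
top blue 1275.5 [334.3 296. ] [ 0.5189 -0.1201] [[0.566, -0.098], [0.568, -0.139], [0.472, -0.141], [0.471, -0.101]]
top blue 150.5 [273. 266.] [ 0.5694 -0.0159] [[0.574, 0.013], [0.575, -0.045], [0.564, -0.045], [0.564, 0.013]]
top blue 121.0 [269.5 329. ] [ 0.4636 -0.0114] [[0.469, 0.01], [0.469, -0.032], [0.459, -0.032], [0.459, 0.009]]
top blue 100.5 [238. 267.] [0.5674 0.0432] [[0.572, 0.064], [0.573, 0.023], [0.562, 0.023], [0.562, 0.063]]
top blue 87.5 [243. 330.] [0.4619 0.0327] [[0.467, 0.046], [0.467, 0.02], [0.457, 0.019], [0.457, 0.046]]
scene yellow 1084.5 [204.5 182.5] [ 0.4997 -0.3339] [[0.539, -0.375], [0.407, -0.348], [0.459, -0.291], [0.582, -0.321]]
scene red 135.5 [355.5 215.4] [ 0.5437 -0.0236] [[0.577, -0.023], [0.511, -0.037], [0.508, -0.024], [0.575, -0.011]]
scene copper 36.5 [444.3 253.2] [0.5469 0.135 ] [[0.549, 0.126], [0.533, 0.137], [0.545, 0.144], [0.56, 0.133]]
scene copper 28.5 [441.5 227.9] [0.4818 0.1225] [[0.486, 0.113], [0.475, 0.113], [0.477, 0.133], [0.488, 0.132]]
scene blue 1045.5 [305.2 214.2] [ 0.5379 -0.1167] [[0.593, -0.139], [0.461, -0.147], [0.479, -0.093], [0.606, -0.09]]
scene blue 561.5 [189.  265.8] [ 0.7151 -0.258 ] [[0.706, -0.299], [0.672, -0.253], [0.724, -0.218], [0.755, -0.262]]
scene blue 379.5 [369.5 249.1] [0.5954 0.014 ] [[0.607, -0.039], [0.586, -0.042], [0.584, 0.067], [0.604, 0.068]]
scene blue 97.5 [397.5 212.9] [0.4887 0.0417] [[0.497, 0.019], [0.481, 0.017], [0.48, 0.065], [0.496, 0.066]]
scene blue 87.5 [371.6 208.8] [ 0.4899 -0.0055] [[0.498, -0.024], [0.482, -0.026], [0.482, 0.014], [0.498, 0.015]]
```

View pics/topz.png

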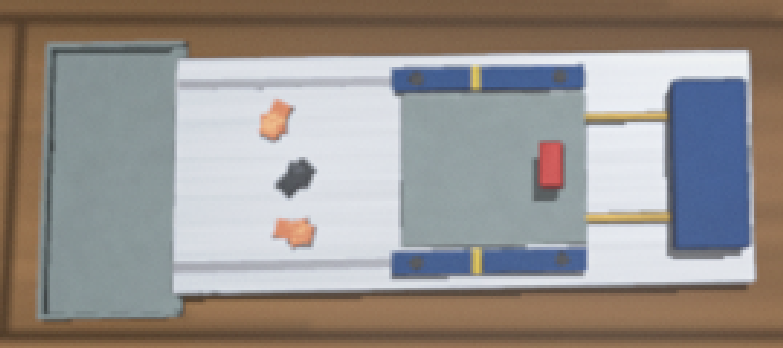

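View pics/topz2.png

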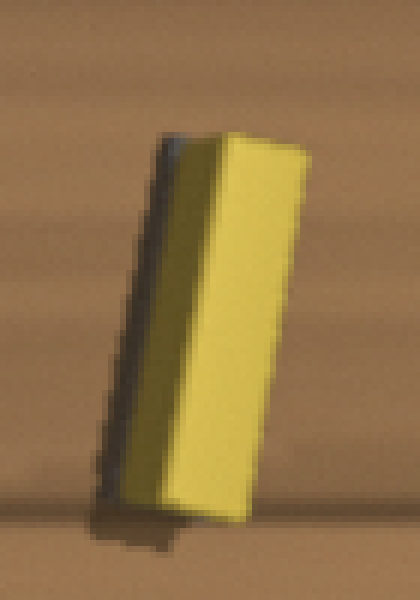

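```bash
python3 - <<'E'
from workcell import sensors, optics
from h import *
c=optics.camera("top")
def z(n,pts,h,f,o):
    R=[ray(c,p[0]/f+o[0]-.5+.5/f,p[1]/f+o[1]-.5+.5/f,h) for p in pts]
    print(n,[np.round(r[:2],4).tolist() for r in R],np.round(np.mean(R,0)[:2],4)); return np.array(R)
S=z("scr",[(228,132),(310,150),(248,520),(162,500)],.06,6,(430,270))
for a,b in [(3,0),(2,1)]: d=S[b]-S[a]; print(np.linalg.norm(d),np.degrees(np.arctan2(d[1],d[0])))
o=(90,240);f=2.9
M=z("marks",[(476,77),(476,261)],.042,f,o)
H=z("hous",[(670,80),(748,80),(750,248),(668,247)],.06,f,o)
B=z("bed",[(178,58),(750,51),(755,283),(173,293)],.03,f,o)
for a,b in [(1,0),(2,3)]: d=B[b]-B[a]; print(np.linalg.norm(d),np.degrees(np.arctan2(d[1],d[0])))
z("handle top",[(543,141),(563,143),(562,188),(541,187)],.083,f,o)
z("chips",[(276,120),(295,177),(295,232)],.034,f,o)
z("strip",[(392,69),(584,67),(585,272),(392,275)],.042,f,o)
Sh=z("shut",[(402,93),(585,93),(585,244),(402,246)],.038,f,o)
z("tray",[(50,45),(186,43),(182,317),(40,317)],.012,f,o)
E
```

```text
scr [[0.5271, -0.3484], [0.522, -0.3718], [0.4185, -0.35], [0.424, -0.3258]] [ 0.4729 -0.349 ]
0.10551727389858395 -12.379617438441503
0.1058381604382562 -11.938394482998042
marks [[0.5708, 0.0179], [0.4624, 0.0161]] [0.5166 0.017 ]
hous [[0.5677, -0.097], [0.5679, -0.143], [0.47, -0.1435], [0.4705, -0.0959]] [ 0.519  -0.1198]
bed [[0.5827, 0.1972], [0.5888, -0.1471], [0.4494, -0.1491], [0.4436, 0.1941]] [0.5161 0.0238]
0.34433508497400017 91.01486417108812
0.3432841855061155 90.97471294513946
handle top [[0.5301, -0.0237], [0.529, -0.0351], [0.5035, -0.0348], [0.504, -0.0229]] [ 0.5167 -0.0291]
chips [[0.5453, 0.1368], [0.5115, 0.1244], [0.4792, 0.1234]] [0.512  0.1282]
strip [[0.5753, 0.0678], [0.5771, -0.0464], [0.456, -0.0479], [0.4542, 0.0649]] [0.5157 0.0096]
shut [[0.5614, 0.062], [0.5619, -0.047], [0.4723, -0.0477], [0.4711, 0.0599]] [0.5167 0.0068]
tray [[0.5923, 0.2794], [0.594, 0.1973], [0.429, 0.1927], [0.4291, 0.2765]] [0.5111 0.2365]
```

```bash
cat >> h.py <<'E'
from scipy.spatial.transform import Rotation as Rn
def target_R(psi_deg):
    a=np.radians(psi_deg); y=np.array([np.cos(a),np.sin(a),0]); z=np.array([0,0,-1.]); x=np.cross(y,z)
    return np.stack([x,y,z],1)
def shift(o,p,psi):
    R0=Rn.from_quat(o["tool_rot"]).as_matrix()
    t=R0.T@(np.array(p)-o["eef_pos"]); r=Rn.from_matrix(R0.T@target_R(psi)).as_rotvec()
    return np.round(t,4).tolist(), np.round(r,4).tolist()
E
python3 - <<'E'
from workcell import sensors
from h import *
o=sensors.get_obs(); print(shift(o,(0.473,-0.349,0.16),77.9))
E
```

```text
([-0.5743, -0.6252, 0.0472], [-0.0005, -0.0001, -0.2096])
```

>>> apply_moves(plan=[-0.574,-0.625,0.047,0,0,-0.2096,-0.574,-0.625,0.047,0,0,-0.2096,-0.574,-0.625,0.047,0,0,-0.2096,-0.574,-0.625,0.047,0,0,-0.2096,-0.574,-0.625,0.047,0,0,-0.2096,-0.574,-0.625,0.047,0,0,-0.2096,-0.574,-0.625,0.047,0,0,-0.2096,-0.574,-0.625,0.047,0,0,-0.2096,-0.574,-0.625,0.047,0,0,-0.2096,-0.574,-0.625,0.047,0,0,-0.2096,-0.574,-0.625,0.047,0,0,-0.2096,-0.574,-0.625,0.047,0,0,-0.2096], grip=0.085)

```text
clock: 1.35
eef_pos: [0.3624, -0.0189, 0.1798]
tool_rot: [0.106, 0.994, 0.0, 0.001]
ft_force: [0.7, 1.7, 0.4]
grip_width: 0.0851
```

```bash
python3 - <<'E'
from workcell import sensors
from h import *
o=sensors.get_obs(); print(o["clock"],o["eef_pos"],shift(o,(0.473,-0.349,0.16),77.9))
E
```

```text
1.35 [ 0.36237041 -0.0189351   0.17977107] ([-0.1774, -0.2995, 0.0199], [0.0004, 0.0013, -0.0002])
```

>>> apply_moves(plan=[-0.177,-0.3,0.02,0,0,0,-0.177,-0.3,0.02,0,0,0,-0.177,-0.3,0.02,0,0,0,-0.177,-0.3,0.02,0,0,0,-0.177,-0.3,0.02,0,0,0,-0.177,-0.3,0.02,0,0,0,-0.177,-0.3,0.02,0,0,0,-0.177,-0.3,0.02,0,0,0,-0.177,-0.3,0.02,0,0,0,-0.177,-0.3,0.02,0,0,0,-0.177,-0.3,0.02,0,0,0])

```text
clock: 2.27
eef_pos: [0.4719, -0.3478, 0.1586]
tool_rot: [0.106, 0.994, 0.001, -0.001]
ft_force: [0.2, 0.8, 0.3]
grip_width: 0.0848
```

```bash
python3 - <<'E'
from workcell import sensors,optics
from h import *
o=sensors.get_obs(); print(o["clock"],o["eef_pos"],shift(o,(0.473,-0.349,0.16),77.9))
c=optics.camera("wrist"); cv2.imwrite("pics/w1.png",c["pixels"][:,:,::-1])
E
```

```text
2.2667 [ 0.47189148 -0.3477571   0.15855565] ([-0.0013, -0.001, -0.0014], [0.001, -0.0015, -0.0016])
```

View pics/w1.png

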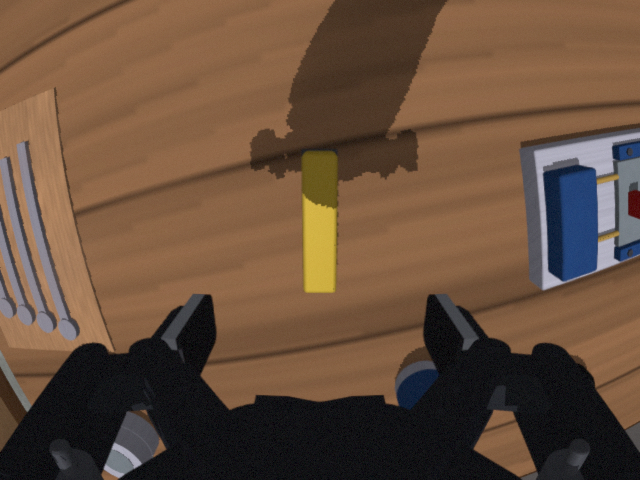

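The wrist view shows the yellow top at about (319,221), centred between the fingers. The can is off to the far right, near (420,385).

```bash
cat >> h.py <<'E'
def wray(c,o,u,v,z):
    dx,dy=u-c["cx"],v-c["cy"]; r=np.hypot(dx,dy); th=r/c["fx"]
    d=np.array([np.sin(th)*dx/r,-np.sin(th)*dy/r,-np.cos(th)])
    R0=Rn.from_quat(o["tool_rot"]).as_matrix(); T=c["tool_from_camera"]
    D=R0@(T[:3,:3]@d); O=o["eef_pos"]+R0@T[:3,3]
    return O+D*(z-O[2])/D[2]
E
python3 - <<'E'
from workcell import sensors,optics
from h import *
o=sensors.get_obs(); c=optics.camera("wrist")
P=[wray(c,o,*p,.06) for p in [(303,151),(337,152),(335,292),(304,292)]]
print(np.round(P,4)); print(np.mean(P,0))
for a,b in [(0,3),(1,2)]: d=P[b]-P[a]; print(np.linalg.norm(d),np.degrees(np.arctan2(d[1],d[0])))
t=optics.camera("top"); print("can",ray(t,429,199,.1))
E
```

```text
[[ 0.4141 -0.347   0.06  ]
 [ 0.4199 -0.3235  0.06  ]
 [ 0.5249 -0.3464  0.06  ]
 [ 0.5198 -0.3701  0.06  ]]
[ 0.4696644 -0.3467612  0.06     ]
0.10815747902515854 -12.354788362051728
0.10745169205468863 -12.287374199329573
can [ 0.67915226 -0.27675878  0.1       ]
```

>>> apply_moves(plan=[0,0,0.03,0,0,0,0,0,0.06,0,0,0,0,0,0.09,0,0,0,0,0,0.11,0,0,0,0,0,0.125,0,0,0,0,0,0.137,0,0,0,0,0,0.137,0,0,0,0,0,0.137,0,0,0])

```text
clock: 3.08
eef_pos: [0.472, -0.3459, 0.0226]
tool_rot: [0.105, 0.995, 0.0, -0.001]
ft_force: [-0.1, 0.9, 1.9]
grip_width: 0.0851
```

>>> apply_moves(plan=[0,0,0,0,0,0,0,0,0,0,0,0,0,0,0,0,0,0,0,0,0,0,0,0,0,0,0,0,0,0,0,0,0,0,0,0,0,0,0,0,0,0,0,0,0,0,0,0], grip=0.01)

```text
clock: 3.75
eef_pos: [0.473, -0.348, 0.0235]
tool_rot: [0.106, 0.994, -0.001, 0.001]
ft_force: [0.6, -0.3, 5.4]
grip_width: 0.0245
```

>>> apply_moves(plan=[0,0,-0.01,0,0,0,0,0,-0.03,0,0,0,0,0,-0.06,0,0,0,0,0,-0.09,0,0,0,0,0,-0.12,0,0,0,0,0,-0.12,0,0,0,0,0,-0.12,0,0,0])

```text
clock: 4.33
eef_pos: [0.4734, -0.3479, 0.1448]
tool_rot: [0.105, 0.994, -0.001, 0.002]
ft_force: [0.1, 0.5, -1.6]
grip_width: 0.0249
```

```bash
python3 - <<'E'
from workcell import sensors,optics
from h import *
o=sensors.get_obs(); print(o["clock"],o["eef_pos"],o["ft_force"],o["grip_width"])
for n in ["wrist","scene"]:
    c=optics.camera(n); cv2.imwrite(f"pics/{n}2.png",c["pixels"][:,:,::-1])
# goal: gate frame centre y=72, x=0
g=np.radians(1.0); ex=np.array([np.cos(g),np.sin(g)]); ey=np.array([-np.sin(g),np.cos(g)]); O=np.array([.5165,.0165])
p=O+ey*.072; print(p, shift(o,(*p,.142),91.0))
p=O+ey*.2; print(p)
E
```

```text
4.3333 [ 0.47343463 -0.34793447  0.14475349] [ 0.12522506  0.4650138  -1.62223674] 0.024878146969569807
[0.51524343 0.08848903] ([0.0506, 0.4355, 0.0019], [-0.0019, 0.0037, -0.2286])
[0.51300952 0.21646954]
```

View pics/scene2.png

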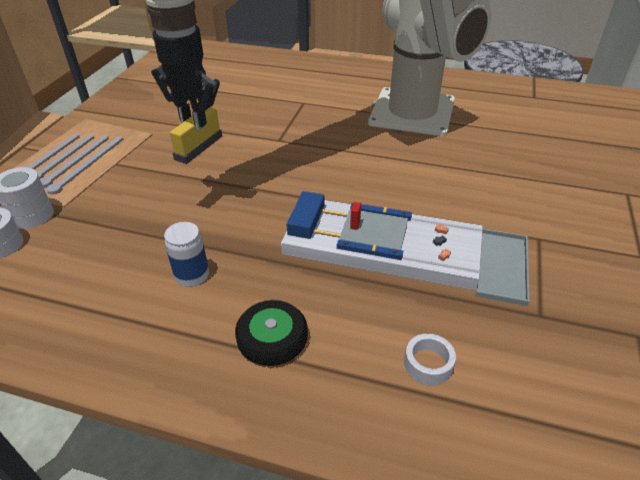

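View pics/wrist2.png

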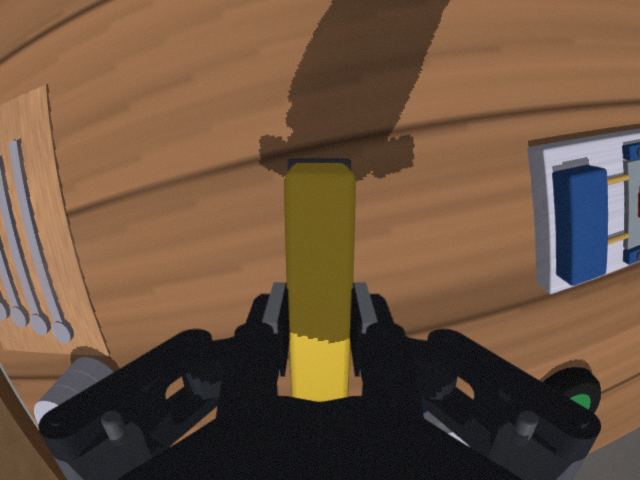

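The block is held level between the pads at about (320,285) in the wrist view. Now I carry it over the landing plate.

>>> apply_moves(plan=[0.004,0.035,0.002,0,0,-0.02,0.008,0.07,0.002,0,0,-0.04,0.012,0.105,0.002,0,0,-0.06,0.016,0.14,0.002,0,0,-0.08,0.02,0.175,0.002,0,0,-0.1,0.025,0.21,0.002,0,0,-0.12,0.03,0.245,0.002,0,0,-0.14,0.034,0.28,0.002,0,0,-0.16,0.038,0.315,0.002,0,0,-0.18,0.042,0.35,0.002,0,0,-0.2,0.046,0.385,0.002,0,0,-0.22,0.05,0.42,0.002,0,0,-0.2286])

```text
clock: 5.43
eef_pos: [0.5096, 0.0754, 0.1384]
tool_rot: [-0.009, 1.0, -0.0, -0.002]
ft_force: [1.2, -0.1, -1.3]
grip_width: 0.0242
```

>>> apply_moves(plan=[0,0.015,0,0,0,0,0,0.015,0,0,0,0,0,0.015,0,0,0,0])

```text
clock: 5.68
eef_pos: [0.5096, 0.0894, 0.1385]
tool_rot: [-0.01, 1.0, -0.001, -0.002]
ft_force: [0.2, -0.4, -0.9]
grip_width: 0.0242
```

```bash
python3 - <<'E'
from workcell import sensors,optics
from h import *
o=sensors.get_obs(); print(o["clock"],o["eef_pos"],o["ft_force"],o["grip_width"])
print(shift(o,(.5152,.0885,.065),91.0))
for n in ["wrist","top"]:
    c=optics.camera(n); cv2.imwrite(f"pics/{n}3.png",c["pixels"][:,:,::-1])
E
```

```text
5.6833 [0.50961139 0.08938067 0.13854544] [ 0.21331151 -0.43250042 -0.87495451] 0.024188412268317454
([-0.0059, -0.0009, 0.0735], [-0.0012, -0.0042, 0.0022])
```

View pics/wrist3.png

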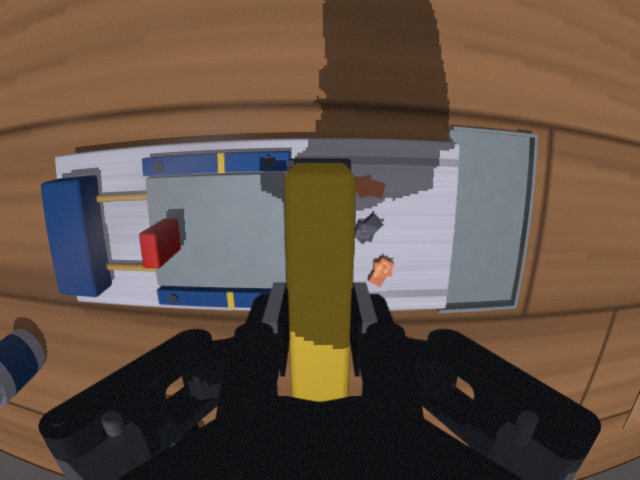

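>>> apply_moves(plan=[-0.006,0,0.02,0,0,0,-0.006,0,0.04,0,0,0,-0.006,0,0.06,0,0,0,-0.006,0,0.072,0,0,0,-0.006,0,0.077,0,0,0,-0.006,0,0.077,0,0,0,-0.006,0,0.077,0,0,0])

```text
clock: 6.37
eef_pos: [0.5174, 0.0881, 0.0637]
tool_rot: [-0.008, 1.0, -0.0, -0.0]
ft_force: [-0.3, 0.0, -1.0]
grip_width: 0.024
```

>>> apply_moves(plan=[0,0,0.003,0,0,0,0,0,0.005,0,0,0,0,0,0.006,0,0,0,0,0,0.006,0,0,0])

```text
clock: 6.7
eef_pos: [0.5174, 0.0891, 0.0577]
tool_rot: [-0.009, 1.0, 0.0, 0.0]
ft_force: [-0.4, -0.4, -1.1]
grip_width: 0.0246
```

```bash
python3 - <<'E'
from workcell import sensors,optics
from h import *
o=sensors.get_obs(); print(o["clock"],o["eef_pos"],o["ft_force"],o["grip_width"])
for n in ["scene"]:
    c=optics.camera(n); cv2.imwrite(f"pics/{n}4.png",cv2.resize(c["pixels"][120:320,270:550][:,:,::-1],None,fx=2.8,fy=2.8))
E
```

```text
6.7 [0.51735106 0.08905142 0.05770259] [-0.3956391  -0.39663497 -1.07712897] 0.024554002595097726
```

View pics/scene4.png

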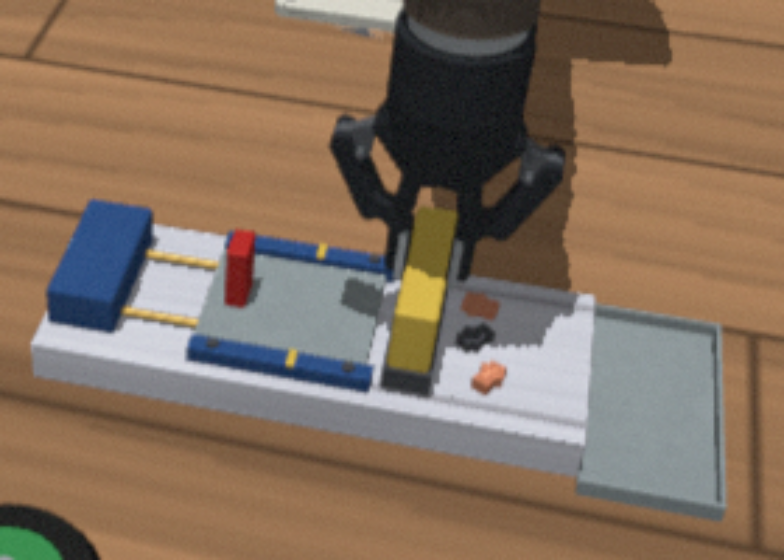

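The block is between the strips' end and the chips, about 5 mm above the plate. I'll lower it until it just touches.

>>> apply_moves(plan=[0,0,0.001,0,0,0,0,0,0.002,0,0,0,0,0,0.003,0,0,0,0,0,0.0035,0,0,0,0,0,0.0035,0,0,0])

```text
clock: 7.17
eef_pos: [0.5171, 0.089, 0.0538]
tool_rot: [-0.009, 1.0, -0.0, -0.0]
ft_force: [-0.3, 1.1, -0.9]
grip_width: 0.0244
```

>>> apply_moves(plan=[0,0,0.0005,0,0,0,0,0,0.001,0,0,0,0,0,0.001,0,0,0,0,0,0.001,0,0,0])

```text
clock: 7.5
eef_pos: [0.5173, 0.089, 0.0534]
tool_rot: [-0.009, 1.0, 0.0, 0.0]
ft_force: [-1.6, 0.1, 3.0]
grip_width: 0.0243
```

>>> apply_moves(plan=[0,0.006,0,0,0,0,0,0.014,0,0,0,0,0,0.022,0,0,0,0,0,0.03,0,0,0,0,0,0.038,0,0,0,0,0,0.046,0,0,0,0,0,0.054,0,0,0,0,0,0.062,0,0,0,0,0,0.07,0,0,0,0,0,0.07,0,0,0,0])

```text
clock: 8.33
eef_pos: [0.5164, 0.1612, 0.0534]
tool_rot: [-0.01, 1.0, 0.001, 0.001]
ft_force: [0.2, -1.2, 3.7]
grip_width: 0.0243
```

```bash
python3 - <<'E'
from workcell import sensors,optics
from h import *
o=sensors.get_obs(); print(o["clock"],o["eef_pos"],o["ft_force"],o["grip_width"])
for n in ["scene"]:
    c=optics.camera(n); cv2.imwrite(f"pics/{n}5.png",cv2.resize(c["pixels"][120:320,270:550][:,:,::-1],None,fx=2.8,fy=2.8))
E
```

```text
8.3333 [0.51640608 0.16115326 0.05338776] [ 0.1511176  -1.22110936  3.72569036] 0.024250197810556682
```

View pics/scene5.png

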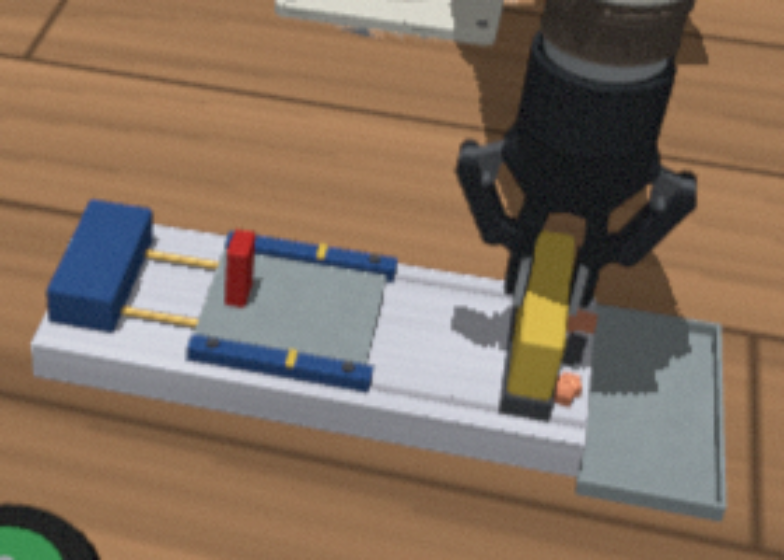

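All three chips are being pushed together near the plate's end. Continuing past the edge.

>>> apply_moves(plan=[0,0.006,0,0,0,0,0,0.013,0,0,0,0,0,0.02,0,0,0,0,0,0.027,0,0,0,0,0,0.033,-0.0005,0,0,0,0,0.039,-0.0005,0,0,0,0,0.044,-0.0005,0,0,0,0,0.047,-0.0005,0,0,0,0,0.047,-0.0005,0,0,0,0,0.047,-0.0005,0,0,0])

```text
clock: 9.22
eef_pos: [0.515, 0.2068, 0.0533]
tool_rot: [-0.009, 1.0, 0.001, -0.0]
ft_force: [-0.7, -0.1, 2.3]
grip_width: 0.0241
```

>>> apply_moves(plan=[0,0,-0.02,0,0,0,0,0,-0.04,0,0,0,0,0,-0.06,0,0,0,0,0,-0.085,0,0,0,0,0,-0.085,0,0,0])

```text
clock: 9.63
eef_pos: [0.5175, 0.2075, 0.1427]
tool_rot: [-0.009, 1.0, 0.002, 0.003]
ft_force: [0.9, 0.8, -0.7]
grip_width: 0.0243
```

```bash
python3 - <<'E'
from workcell import sensors,optics
from h import *
o=sensors.get_obs(); print(o["clock"],o["eef_pos"],o["ft_force"],o["grip_width"])
for n in ["scene"]:
    c=optics.camera(n); cv2.imwrite(f"pics/{n}6.png",cv2.resize(c["pixels"][120:320,270:550][:,:,::-1],None,fx=2.8,fy=2.8))
E
```

```text
9.6333 [0.51754999 0.20753595 0.14267405] [ 0.85389532  0.84433636 -0.70250549] 0.024254518800701175
```

View pics/scene6.png

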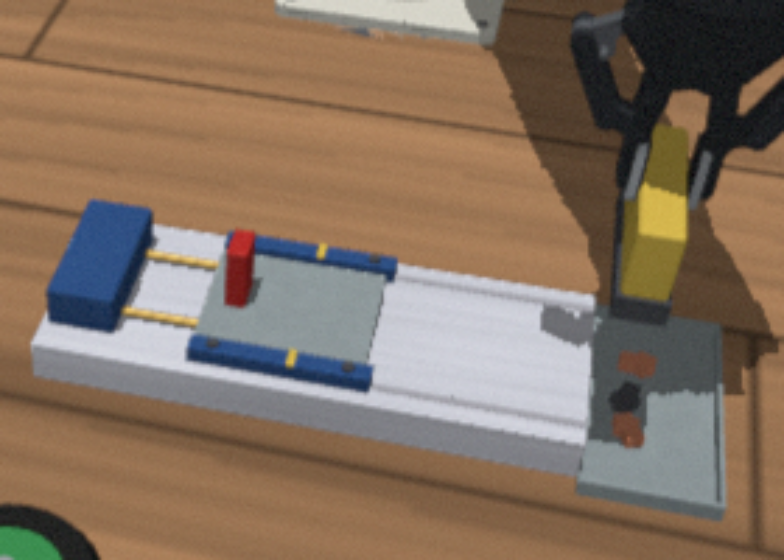

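All three chips now lie in the tray and the plate is clear. I'll set the block down on open table beyond the tray.

>>> apply_moves(plan=[0.01,0.025,0,0,0,0,0.02,0.05,0,0,0,0,0.03,0.08,0,0,0,0,0.045,0.11,0,0,0,0,0.055,0.14,0,0,0,0,0.065,0.165,0,0,0,0,0.065,0.175,0,0,0,0,0.065,0.175,0.03,0,0,0,0.065,0.175,0.06,0,0,0,0.065,0.175,0.09,0,0,0,0.065,0.175,0.11,0,0,0,0.065,0.175,0.11,0,0,0])

```text
clock: 10.68
eef_pos: [0.4446, 0.3776, 0.0235]
tool_rot: [-0.009, 1.0, -0.002, -0.003]
ft_force: [0.2, -0.3, -1.1]
grip_width: 0.0241
```

```bash
python3 - <<'E'
from workcell import sensors,optics
from h import *
o=sensors.get_obs(); print(o["clock"],o["eef_pos"],o["ft_force"],o["grip_width"])
for n in ["scene"]:
    c=optics.camera(n); cv2.imwrite(f"pics/{n}7.png",c["pixels"][:,:,::-1])
E
```

```text
10.6833 [0.44458689 0.37761838 0.02348407] [ 0.18659267 -0.30132462 -1.10466923] 0.02410766661428311
```

View pics/scene7.png

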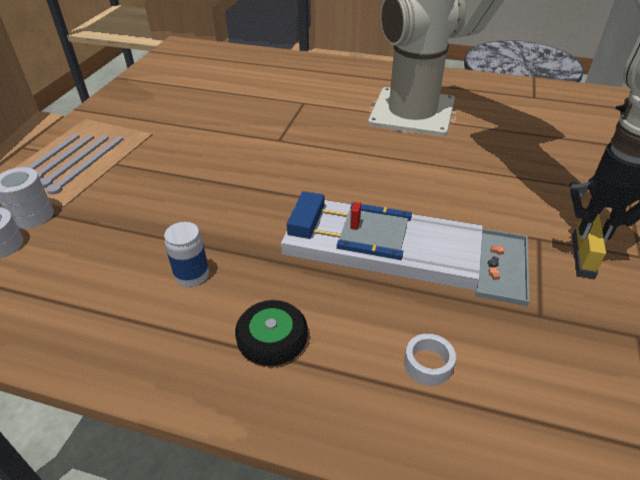

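>>> apply_moves(plan=[0,0,0.0005,0,0,0,0,0,0.001,0,0,0,0,0,0.0015,0,0,0,0,0,0.0015,0,0,0])

```text
clock: 11.07
eef_pos: [0.4475, 0.3799, 0.0274]
tool_rot: [-0.009, 1.0, 0.0, 0.0]
ft_force: [1.6, -0.3, -1.5]
grip_width: 0.0247
```

>>> apply_moves(plan=[0,0,0.001,0,0,0,0,0,0.002,0,0,0,0,0,0.003,0,0,0,0,0,0.003,0,0,0,0,0,0.003,0,0,0])

```text
clock: 11.48
eef_pos: [0.4471, 0.3798, 0.0239]
tool_rot: [-0.009, 1.0, -0.0, -0.0]
ft_force: [-0.7, -0.3, -1.4]
grip_width: 0.0246
```

>>> apply_moves(plan=[0,0,0.0005,0,0,0,0,0,0.001,0,0,0,0,0,0.0015,0,0,0,0,0,0.0015,0,0,0])

```text
clock: 11.82
eef_pos: [0.4471, 0.3798, 0.0224]
tool_rot: [-0.009, 1.0, -0.0, -0.0]
ft_force: [0.8, -0.3, -0.7]
grip_width: 0.0243
```

>>> apply_moves(plan=[0,0,0.0005,0,0,0,0,0,0.001,0,0,0,0,0,0.001,0,0,0,0,0,0.001,0,0,0])

```text
clock: 12.15
eef_pos: [0.4475, 0.3799, 0.0219]
tool_rot: [-0.009, 1.0, 0.0, 0.0]
ft_force: [-0.6, -1.3, 2.4]
grip_width: 0.0242
```

Contact. I release now, wait for the fingers to open, then lift.

>>> apply_moves(plan=[0,0,0,0,0,0,0,0,0,0,0,0,0,0,0,0,0,0,0,0,0,0,0,0,0,0,0,0,0,0,0,0,0,0,0,0,0,0,0,0,0,0,0,0,0,0,0,0], grip=0.085)

```text
clock: 12.82
eef_pos: [0.4472, 0.3798, 0.0214]
tool_rot: [-0.009, 1.0, -0.0, -0.0]
ft_force: [0.4, 0.2, 0.3]
grip_width: 0.0848
```

>>> apply_moves(plan=[0,0,-0.01,0,0,0,0,0,-0.03,0,0,0,0,0,-0.06,0,0,0,0,0,-0.09,0,0,0,0,0,-0.12,0,0,0,0,0,-0.15,0,0,0,0,0,-0.15,0,0,0])

```text
clock: 13.4
eef_pos: [0.4502, 0.3824, 0.1798]
tool_rot: [-0.009, 1.0, 0.004, 0.005]
ft_force: [0.6, 1.4, 1.1]
grip_width: 0.0851
```

```bash
python3 - <<'E'
from workcell import sensors,optics
from h import *
o=sensors.get_obs(); print(o["clock"],o["eef_pos"],o["ft_force"],o["grip_width"])
c=optics.camera("scene"); cv2.imwrite("pics/scene8.png",c["pixels"][:,:,::-1])
c=optics.camera("top"); cv2.imwrite("pics/top8.png",c["pixels"][:,:,::-1])
print(shift(o,(.5173,-.0285,.172),91.0))
E
```

```text
13.4 [0.45024305 0.38242427 0.17981101] [0.62125386 1.38430111 1.10555567] 0.08510722812816388
([-0.0598, -0.4121, 0.005], [0.0084, 0.0103, -0.0])
```

View pics/scene8.png

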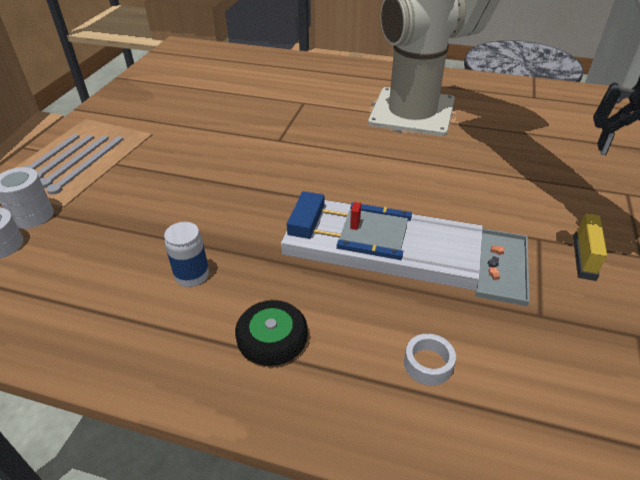

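The scraper stands upright and alone at about (591,247). Next I go above the handle with a moderate opening.

>>> apply_moves(plan=[-0.006,-0.04,0.005,0,0,0,-0.012,-0.08,0.005,0,0,0,-0.018,-0.12,0.005,0,0,0,-0.024,-0.16,0.005,0,0,0,-0.03,-0.2,0.005,0,0,0,-0.036,-0.24,0.005,0,0,0,-0.042,-0.28,0.005,0,0,0,-0.048,-0.32,0.005,0,0,0,-0.054,-0.36,0.005,0,0,0,-0.06,-0.4,0.005,0,0,0,-0.06,-0.411,0.005,0,0,0,-0.06,-0.411,0.005,0,0,0], grip=0.05)

```text
clock: 14.5
eef_pos: [0.5134, -0.0331, 0.1652]
tool_rot: [-0.006, 1.0, -0.0, -0.001]
ft_force: [0.1, 0.7, 0.1]
grip_width: 0.0502
```

>>> apply_moves(plan=[0,0,0,0,0,0,0,0,0,0,0,0])

```text
clock: 14.67
eef_pos: [0.5136, -0.0291, 0.1658]
tool_rot: [-0.009, 1.0, 0.0, -0.001]
ft_force: [-0.1, 0.1, 1.0]
grip_width: 0.0497
```

```bash
python3 - <<'E'
from workcell import sensors,optics
from h import *
o=sensors.get_obs(); print(o["clock"],o["eef_pos"],o["ft_force"],o["grip_width"])
print(shift(o,(.5173,-.0285,.048),91.0))
c=optics.camera("wrist"); cv2.imwrite("pics/w9.png",c["pixels"][:,:,::-1])
m=mask(c["pixels"],(0,170,60),(5,255,255))|mask(c["pixels"],(174,170,60),(180,255,255))
for b in blobs(m,30): print(cv2.boundingRect(b),cv2.minAreaRect(b))
E
```

```text
14.6667 [ 0.51359539 -0.02906995  0.16579783] [-0.13929498  0.05484103  1.0082668 ] 0.04974386295541762
([-0.0039, 0.0004, 0.1178], [0.0007, -0.0017, 0.0009])
(314, 208, 19, 46) ((323.0, 230.5), (45.0, 18.0), 90.0)
```

View pics/w9.png

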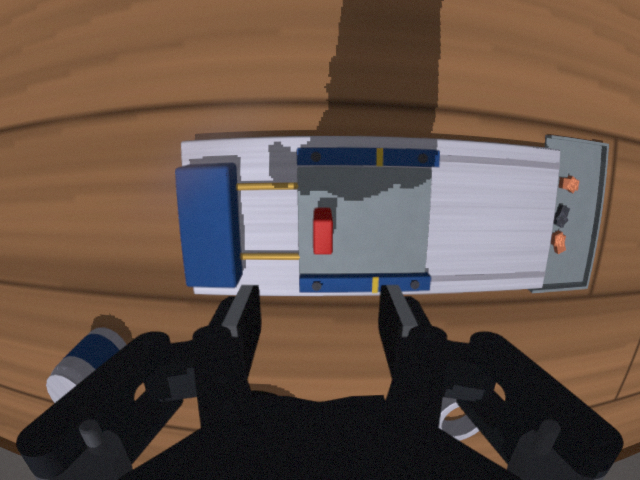

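The wrist view shows the handle at (323,230), centred between the fingers. Descending.

>>> apply_moves(plan=[-0.004,0,0.03,0,0,0,-0.004,0,0.06,0,0,0,-0.004,0,0.085,0,0,0,-0.004,0,0.1,0,0,0,-0.004,0,0.11,0,0,0,-0.004,0,0.116,0,0,0,-0.004,0,0.116,0,0,0,-0.004,0,0.116,0,0,0])

```text
clock: 15.38
eef_pos: [0.5189, -0.0294, 0.0511]
tool_rot: [-0.009, 1.0, -0.0, 0.001]
ft_force: [0.3, 0.2, 0.3]
grip_width: 0.0503
```

>>> apply_moves(plan=[0,0,0,0,0,0,0,0,0,0,0,0,0,0,0,0,0,0,0,0,0,0,0,0,0,0,0,0,0,0,0,0,0,0,0,0], grip=0.0)

```text
clock: 15.88
eef_pos: [0.5192, -0.0267, 0.052]
tool_rot: [-0.01, 1.0, 0.003, 0.001]
ft_force: [-1.8, 8.8, 4.4]
grip_width: 0.0119
```

```bash
python3 - <<'E'
from workcell import sensors,optics
from h import *
o=sensors.get_obs(); print(o["clock"],o["eef_pos"],o["ft_force"],o["grip_width"])
c=optics.camera("scene"); cv2.imwrite("pics/s10.png",cv2.resize(c["pixels"][120:320,270:550][:,:,::-1],None,fx=2.8,fy=2.8))
E
```

```text
15.8833 [ 0.51924453 -0.02674653  0.05199266] [-1.81594091  8.7624491   4.42613108] 0.01187141975582408
```

View pics/s10.png

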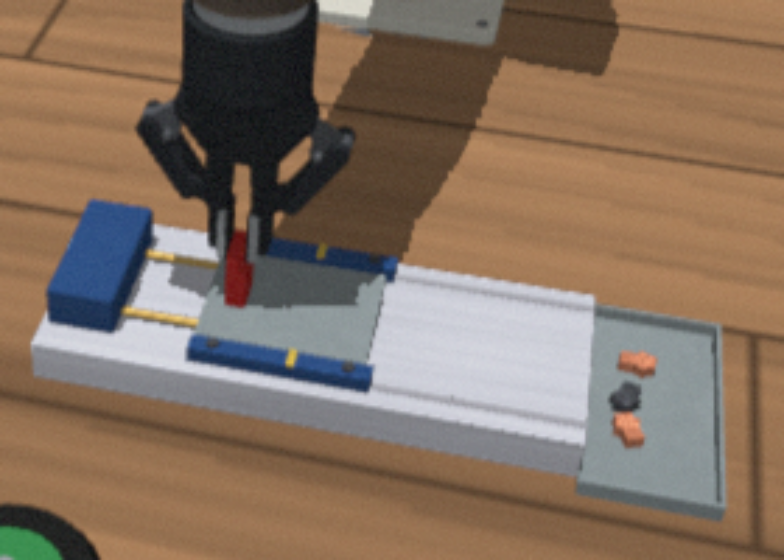

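>>> apply_moves(plan=[0,0.004,0,0,0,0,0,0.009,0,0,0,0,0,0.014,0,0,0,0,0,0.019,0,0,0,0,0,0.024,0,0,0,0,0,0.029,0,0,0,0,0,0.034,0,0,0,0,0,0.038,0,0,0,0,0,0.041,0,0,0,0,0,0.043,0,0,0,0,0,0.044,0,0,0,0,0,0.044,0,0,0,0])

```text
clock: 16.93
eef_pos: [0.5185, 0.0111, 0.052]
tool_rot: [-0.008, 1.0, -0.003, 0.001]
ft_force: [-1.1, -7.4, 6.1]
grip_width: 0.0118
```

>>> apply_moves(plan=[0,0,0,0,0,0,0,0,0,0,0,0,0,0,0,0,0,0])

```text
clock: 17.18
eef_pos: [0.5185, 0.011, 0.052]
tool_rot: [-0.008, 1.0, -0.003, 0.001]
ft_force: [-0.9, -6.9, 7.1]
grip_width: 0.0116
```

```bash
python3 - <<'E'
from workcell import sensors,optics
from h import *
o=sensors.get_obs(); print(o["clock"],o["eef_pos"],o["ft_force"],o["grip_width"])
c=optics.camera("scene"); cv2.imwrite("pics/s11.png",cv2.resize(c["pixels"][180:290,270:470][:,:,::-1],None,fx=4,fy=4))
c=optics.camera("top"); cv2.imwrite("pics/t11.png",cv2.resize(c["pixels"][240:360,90:360][:,:,::-1],None,fx=2.9,fy=2.9,interpolation=cv2.INTER_NEAREST))
c=optics.camera("wrist"); cv2.imwrite("pics/w11.png",c["pixels"][:,:,::-1])
E
```

```text
17.1833 [0.51846059 0.01095259 0.05201745] [-0.86694861 -6.90060151  7.12367242] 0.011554605588343923
```

View pics/s11.png

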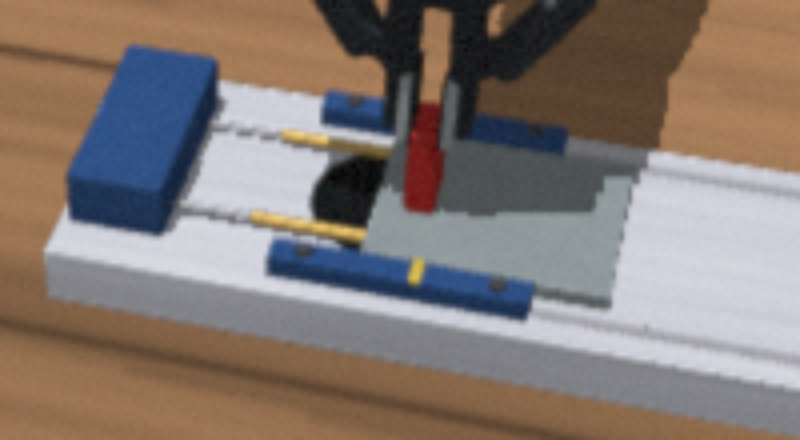

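View pics/t11.png

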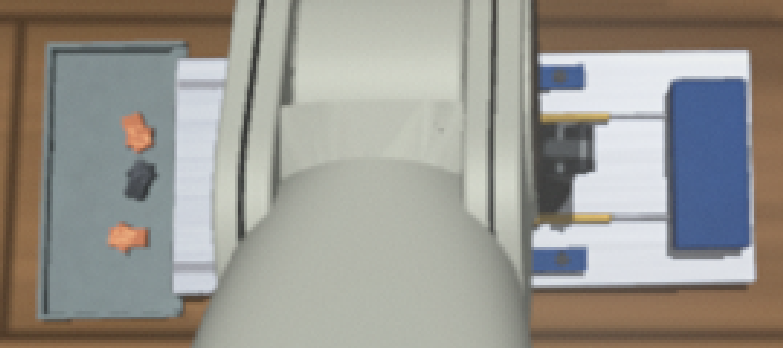

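View pics/w11.png

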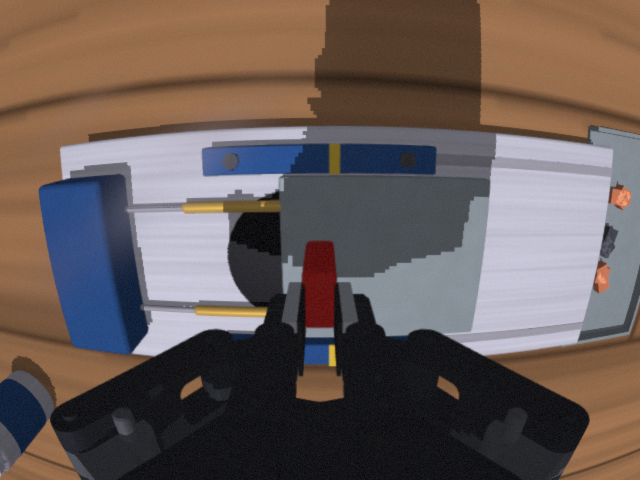

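The shutter moves with the handle, and the handle is a few mm short of the marks. In the wrist view the marks are at (335,159) and (333,355), and the shutter edges near columns 281 and 480. I'll measure the gap.

```bash
cat > m.py <<'E'
from workcell import sensors,optics
from h import *
import sys
o=sensors.get_obs(); c=optics.camera("wrist"); s=optics.camera("scene")
def gy(p): return (p[:2]-np.array([.5165,.0165]))@np.array([-np.sin(np.radians(1)),np.cos(np.radians(1))])
def row_edges(im,v,a,b):
    g=cv2.GaussianBlur(im,(3,3),0)[v,a:b].astype(float); d=np.abs(np.diff(g,axis=0)).sum(1); return a+np.argmax(d)+.5, d.max()
im=c["pixels"]
m=mask(im,(20,120,60),(32,255,255))
for b in blobs(m,20):
    M=cv2.moments(b); u,v=M["m10"]/M["m00"],M["m01"]/M["m00"]
    if 310<u<360: print("wrist mark",round(u,1),round(v,1),gy(wray(c,o,u,v,.042)))
for v in (195,200,225):
    e1=row_edges(im,v,268,300); e2=row_edges(im,v,470,505)
    print(v,e1,e2,"trail",gy(wray(c,o,e1[0],v,.038)),"lead",gy(wray(c,o,e2[0],v,.038)))
# scene
im=s["pixels"]; m=mask(im,(20,120,60),(32,255,255))
for b in blobs(m,3):
    M=cv2.moments(b); u,v=M["m10"]/M["m00"],M["m01"]/M["m00"]; print("scene y",round(u,1),round(v,1),gy(ray(s,u,v,.042)))
for p in [(635,170),(608,300),(366,250)]:
    print("scene shutter pt",gy(ray(s,270+p[0]/4,180+p[1]/4,.038)))
print("scene mark",gy(ray(s,270+417/4,180+270/4,.042)))
E
python3 m.py
```

```text
wrist mark 334.5 158.5 0.0006879056063588953
wrist mark 332.3 355.7 0.0006015735645120673
195 (np.float64(278.5), np.float64(69.0)) (np.float64(488.5), np.float64(133.0)) trail -0.02667720657168046 lead 0.0823116617393493
200 (np.float64(278.5), np.float64(24.0)) (np.float64(488.5), np.float64(72.0)) trail -0.0267413602299277 lead 0.0825756006257254
225 (np.float64(279.5), np.float64(78.0)) (np.float64(486.5), np.float64(75.0)) trail -0.026597736259904848 lead 0.08287223421867396
scene y 591.6 243.1 0.35971685431123934
scene y 350.0 236.7 -0.04620163486946839
scene y 346.4 214.5 -0.06638070629089493
scene y 373.6 247.4 -0.0007117753814885628
scene y 361.7 217.4 -0.03745744638621641
scene shutter pt 0.08270214519972766
scene shutter pt 0.08181073695380865
scene shutter pt -0.024202121279130986
scene mark 0.0003556807951986806
```

>>> apply_moves(plan=[0,0.003,0,0,0,0,0,0.006,0,0,0,0,0,0.0078,0,0,0,0,0,0.0078,0,0,0,0,0,0.0078,0,0,0,0,0,0.0078,0,0,0,0])

```text
clock: 17.93
eef_pos: [0.5183, 0.0185, 0.052]
tool_rot: [-0.008, 1.0, -0.003, 0.001]
ft_force: [-2.3, -8.2, 6.9]
grip_width: 0.0116
```

```bash
python3 m.py; python3 - <<'E'
from workcell import sensors,optics
from h import *
o=sensors.get_obs(); print(o["clock"],o["eef_pos"],o["ft_force"],o["grip_width"])
c=optics.camera("wrist"); cv2.imwrite("pics/w12.png",c["pixels"][:,:,::-1])
E
```

```text
wrist mark 318.5 158.5 0.0006613039244627785
wrist mark 319.5 355.1 0.0008874170203940135
195 (np.float64(278.5), np.float64(75.0)) (np.float64(488.5), np.float64(126.0)) trail -0.019159495160100404 lead 0.0897918911198669
200 (np.float64(278.5), np.float64(24.0)) (np.float64(473.5), np.float64(84.0)) trail -0.019224039602848013 lead 0.08117575504648115
225 (np.float64(279.5), np.float64(75.0)) (np.float64(486.5), np.float64(70.0)) trail -0.01908239752887948 lead 0.09034839396377735
scene y 591.6 243.0 0.3597527388359294
scene y 354.5 237.4 -0.03819154216146324
scene y 357.2 216.5 -0.045911010673702714
scene y 373.7 247.3 -0.0006412907770784856
scene shutter pt 0.08270214519972766
scene shutter pt 0.08181073695380865
scene shutter pt -0.024202121279130986
scene mark 0.0003556807951986806
18.0333 [0.51831519 0.01847113 0.05201125] [-1.12909117 -8.31139281  7.52442627] 0.011397915292208387
```

View pics/w12.png

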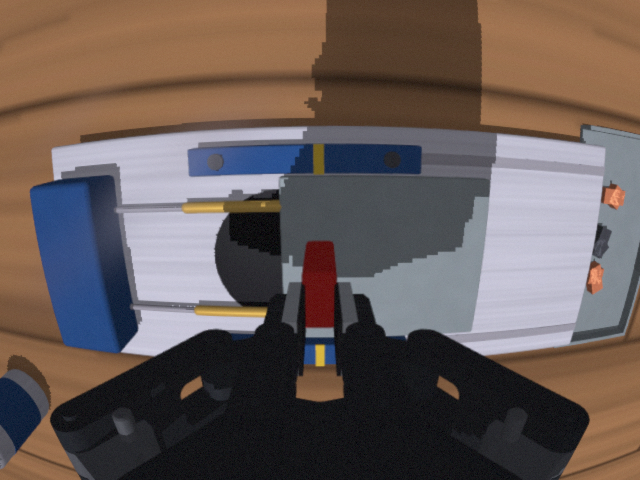

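The handle is now level with both marks at (319,158) and (319,355). Next a short hold to check for drift, then hand-in.

>>> apply_moves(plan=[0,0,0,0,0,0,0,0,0,0,0,0,0,0,0,0,0,0,0,0,0,0,0,0,0,0,0,0,0,0,0,0,0,0,0,0,0,0,0,0,0,0,0,0,0,0,0,0])

```text
clock: 18.75
eef_pos: [0.5183, 0.0185, 0.052]
tool_rot: [-0.008, 1.0, -0.003, 0.001]
ft_force: [-1.7, -8.0, 6.9]
grip_width: 0.0116
```

```bash
python3 m.py | head -3; python3 - <<'E'
from workcell import optics
import cv2
c=optics.camera("scene"); cv2.imwrite("pics/s13.png",c["pixels"][:,:,::-1])
E
```

```text
wrist mark 318.5 158.5 0.0006461770138913636
wrist mark 319.5 355.1 0.0008696041328343546
195 (np.float64(278.5), np.float64(81.0)) (np.float64(488.5), np.float64(127.0)) trail -0.019163242793474825 lead 0.08977696375667574
```

View pics/s13.png

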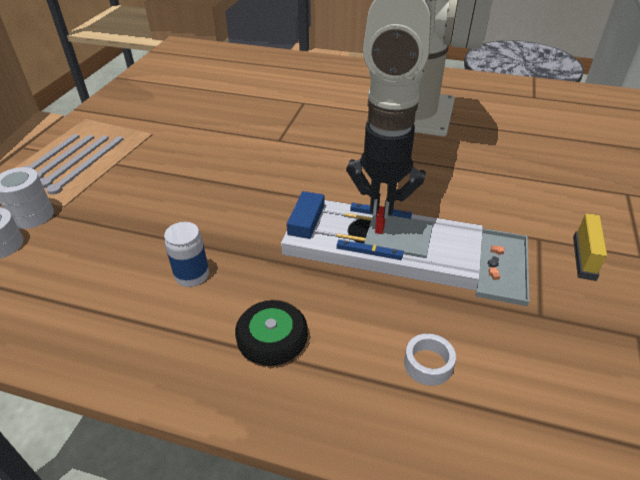

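The picture shows the chips in the tray near (495,262), the block upright at (591,247), the bystanders where they were, and the handle held at the marks. Handing in.

```bash
python3 -c "
from workcell import bot; print(bot.job_done())"
```

```text
the job is handed in; nothing more can be done
None
```

The job is done in the order asked and handed in at about 19 s. I wiped the three chips off the landing plate into the tray with the scraper block. I then stood the block upright on open table beyond the tray and let go of it. Last, I gripped the red handle and slid the shutter to half travel, where the arm still holds it.

- **Shutter:** the wrist picture puts the travel at about 45.1 mm from the shutter's trailing edge and 44.0–44.6 mm from its leading edge. The tool's own movement gives about 45.2 mm. The shutter did not move over a further 0.7 s of holding, against about 8 N from the spring, and was not run to the far stop.
- **Scene:** the last picture shows the plate clear, all three chips in the tray, the block upright and free, and the wheel, reel and can where they were.
- **Checks that disagreed:** the two edge readings differ by about 1 mm, which is within the camera calibration. One automatic leading-edge reading locked onto a shadow, so I dropped it. No check failed.

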